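# Stack the speed-controller module in its assembly nest

### The arm

A 7-joint arm with a two-finger parallel gripper is mounted at the origin on a cart in front of the work surface, level with it; the furniture and walls round the work are solid. World frame = base frame: x ahead of the robot, y to its left, z up, the work surface at z = 0. Lengths are in m, angles in rad, forces in N, time in s.
With the tool pointing down it reaches from about 0.4 to 0.875 m from the base axis. Payload 19.3 kg.
Tool frame: the origin (TCP) lies between the finger pads; the fingertips stand arm.finger_overhang ahead of it and the grasp point (between the pads) lies 8 mm behind it (arm.finger_overhang is the distance from the TCP to the fingertips, in m); z points along the fingers, y is the line along which they close (so a half turn about z gives the same grasp; the last joint's range is limited). The gripper opens to 85 mm and grips with 20 to 120 N. Pads are 22 mm wide; open, the fingers measure 114 mm over their backs; the gripper's body (76 mm by 85 mm) begins 54 mm behind the grasp point. The pads swing forward as they close: fully open they stand 13 mm farther back than shut.
Start: joints at [-1.417, 0.521, -0.036, 1.599, 0.021, 1.021, -0.113], TCP at [0.139, 0.609, 0.242] pointing down, gripper open.
Joint ranges: [-2.91, 2.91], [-0.3, 2.13], [-1.5, 1.42], [0.17, 2.43], [-1.26, 4.41], [0.16, 1.93], [-2.52, 2.52]. Speed limits (rad/s): [1.89, 1.89, 2.39, 2.39, 3.01, 3.01, 3.01].

### API

Orientations are given as [roll, pitch, yaw] about the fixed x, y, z axes, in that order (R = Rz(yaw) Ry(pitch) Rx(roll)).
In Python, from workcell import arm, get_image gives the robot as it stands.
- The arm moves only by the tool jog_arm, never from a script. Its argument "steps" is a list of rows, each a list of 5 numbers: the shift along the world's x, y, z in mm, then the turn about the world's z in degrees, then the finger opening in mm, from 0 to 85.4. A call has 1 to 20 rows; each row is the pose to reach, as a shift and turn from the pose commanded when the call began; what a row does not reach only later rows make up. A row lasts 1/8 s, in which the tool goes at most 62.5 mm and 10.7 degrees, less where a joint would pass 70% of its speed; a pose out of reach is approached as far as the arm can. A call with a gripper value outside its range is refused whole. The fingers move at their own pace and stop on an object; "newtons" is the grip in N (left out, the last holds). Time passes only in rows, so rows that repeat a pose let the fingers close. It gives the time, the measured TCP pose, the force, the opening and the grip force at its end, in the units of the state.
- arm.read_state(): the state, without advancing time (a new reading comes with each control period).
- get_image(name): name is "scene" or "top"; returns a dict with "image" (384x512x3 uint8, red, green, blue), "intrinsics" (3x3 intrinsics, pixels), "T" (4x4, takes a point from camera to world coordinates). Camera axes: x right, y up, looking along -z (the intrinsics and any distortion apply to the point x, -y, -z); pixel columns grow to the right and rows downward; lengths in m; the calibration is good to about 2 mm. A picture is of the moment at which its call begins. There is no depth.
- arm.close_job(): hands the job in; it is judged then, once.
The state is a dict: "time_s": time; "joint_positions": joint angles; "joint_velocities": joint speeds; "tau": joint torques, N m; "ee_pos": TCP position; "tool_rot": TCP orientation; "ft_force": force on the tool from outside, world axes, zero at the start; "wrist_torque": the same for the moment, N m; "gripper_width": finger opening in m; "finger_force": force on a finger pad.
Only numpy, scipy, OpenCV 4.12 (cv2) and the standard library are available. Lean on these libraries where they do the work, as an engineer would, in place of code of your own. Each camera call takes 0.05 s, during which the arm holds its last target. There are 200 camera calls.

### The job

Put the speed-controller module together in the grey assembly nest with the four corner guides: first the finned heat sink, seated flat on the nest's floor between the guides with its fins up, then the circuit board on its fins, then the open black frame on the board, and last the closed black cover on the frame. Each part lies flat and right way up, with its long side along the nest's long side and its edges lined up with the part below; let go of all of them and leave the gimbal, blower, terminal block and tweezers where they lie.

Things in the scene. Friction and masses are not known exactly. Their poses are not given: they have to be found in the camera images.
- nest_floor (a point): Centre of the nest's floor, the top face of a grey plate 84 x 66 x 8 mm fixed to the bench (floor 8 mm above it). x along the long side, y along the short side, z up. Four L-shaped corner guides, 12 mm high over the floor, 4 mm thick, enclose 70 x 53 mm (4 mm play round a part); they leave the middle 50 mm of the long sides open for fingers. Nest and parts lie 0.42 to 0.70 m from the robot's axis.
- sink_mid (a point): Bare aluminium heat sink, 62 x 45 mm and 18 mm high: a 6 mm plate with six upright fins 3 mm thick along x, the outer two flush with the long sides. Its x axis runs along the 62 mm side, y across the 45 mm side, z up; it lies flat, right way up, on the bench at the start, at any yaw. The point is its centre, half-way up (9 mm above its underside).
- board_mid (a point): Green circuit board (2 mm, with small chips on top) fixed on a white plastic base of the same outline (5 mm), 62 x 45 mm and together 7 mm thick without the chips. Its x axis runs along the 62 mm side, y across the 45 mm side, z up; it lies flat, right way up, on the bench at the start, at any yaw. The point is its centre, half-way up (3.5 mm above its underside). It is thin: pick it with the tips of the fingers. Its chips do not hinder the frame that is laid on it.
- frame_mid (a point): Black rectangular spacer frame, open through the middle, 62 x 45 mm and 12 mm high with walls 5 mm thick. Its x axis runs along the 62 mm side, y across the 45 mm side, z up; it lies flat, right way up, on the bench at the start, at any yaw. The point is its centre, half-way up (6 mm above its underside).
- cover_mid (a point): Closed black cover, a solid slab 62 x 45 mm and 10 mm high with a low grey panel and four screws on top. Its x axis runs along the 62 mm side, y across the 45 mm side, z up; it lies flat, right way up, on the bench at the start, at any yaw. The point is its centre, half-way up (5 mm above its underside).
- gimbal_cam: Bystander: dark camera gimbal, 50 x 46 x 34 mm, loose. Origin at the centre of its underside. To be left alone.
- air_blower: Bystander: blue rubber air blower standing upright, 54 mm across and 86 mm high, loose. Origin at the centre of its underside. To be left alone. Behind it stands a white desk lamp whose head hangs 0.30 m above the bench from x = 0.58 m and y = -0.09 m to beyond y = 0.2 m: keep the arm clear of it.
- terminal: Bystander: small green terminal block, 30 x 18 x 15 mm, loose near the front edge. Origin at the centre of its underside. To be left alone.
- bench_tweezers: Bystander: steel tweezers, 130 x 13 x 9 mm, lying loose along their x axis near the front edge. Origin at the centre of their underside. To be left alone.
Mind the look-alikes: they are no part of the job. Leave any purple look-alike of the part that bears sink_mid alone.

How it is judged:
By the outcome, as a careful person would: the job done as asked, in the order asked, and still so for the second after the job is handed in, with the robot touching nothing.
It also fails if it takes over 128 s, if anything falls off the work surface, if the arm or the gripper's body presses on something with over 40 N, if the wrist force passes 120 N, or if a joint passes its speed limit or range.

## Working session

There is one attempt and no reset: what is moved stays moved. The work goes in short steps, Python scripts to look and compute and a tool call to move; the robot and the scene stay as the last step left them, time stands still between calls to the robot, and variables do not carry over. Pictures are saved under pics/ and viewed, at most 14 in all, crops included, and the job is handed in when it is done.

Besides the shell and the picture viewer there is one more tool, called after ">>>" as a command line: name --pt "numbers of a row" for each row, then --argument value for the rest. jog_arm: Moves the arm, as the interface text tells. Its arguments: {"type":"object","properties":{"steps":{"type":"array","items":{"type":"array","items":{"type":"number"}}},"newtons":{"type":"number"}},"required":["steps"]}

```bash
mkdir -p pics; python3 - <<'E'
from workcell import arm,get_image
import cv2,numpy as np
np.set_printoptions(precision=4,suppress=True)
for n in("scene","top"):
    d=get_image(n);cv2.imwrite(f"pics/{n}0.png",d["image"][...,::-1]);print(n,d["intrinsics"],d["T"],[k for k in d])
    np.savez(f"{n}0.npz",image=d["image"],K=d["intrinsics"],T=d["T"])
s=arm.read_state();print(s);print(arm.finger_overhang)
E
```

```text
scene [[405.6519   0.     256.3035]
 [  0.     405.6519 191.7289]
 [  0.       0.       1.    ]] [[-0.7296  0.3528 -0.5858 -0.2521]
 [-0.6836 -0.3508  0.64    0.7541]
 [ 0.0203  0.8674  0.4971  0.6586]
 [ 0.      0.      0.      1.    ]] ['image', 'intrinsics', 'T']
top [[487.4016   0.     255.6231]
 [  0.     487.4016 194.3597]
 [  0.       0.       1.    ]] [[ 0.024   0.9881 -0.1522  0.2657]
 [-0.9996  0.0255  0.0076 -0.0165]
 [ 0.0114  0.1519  0.9883  1.4136]
 [ 0.      0.      0.      1.    ]] ['image', 'intrinsics', 'T']
{'time_s': 0.1, 'joint_positions': array([-1.4172,  0.5219, -0.0363,  1.5999,  0.0212,  1.0211, -0.1128]), 'joint_velocities': array([-0.0009, -0.0007,  0.0014, -0.0014, -0.0004,  0.0007,  0.0008]), 'tau': array([  0.0022, -92.8495,   1.9838, -37.0537,   0.0181,   0.0054,
        -0.    ]), 'ee_pos': array([0.1387, 0.6091, 0.2418]), 'tool_rot': array([-3.1406,  0.0001,  2.9178]), 'ft_force': array([-0.1578, -0.682 ,  0.1511]), 'wrist_torque': array([ 0.0102,  0.027 , -0.0747]), 'finger_force': 0.0, 'gripper_width': 0.08545562027304479}
0.011
```

View pics/scene0.png

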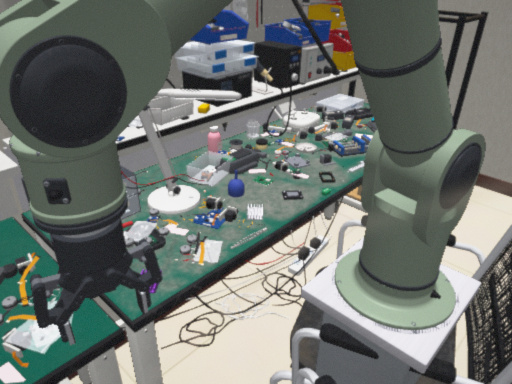

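View pics/top0.png

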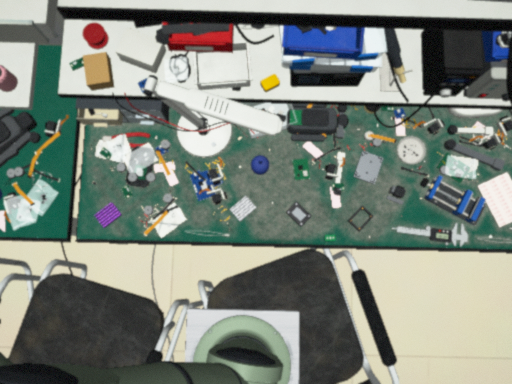

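The top view shows a purple finned part at (108,214), a bare finned part at (243,208), a black panel at (298,212), an open frame at (360,218) and a grey plate at (368,167). I'll crop closer to check these and find the board.

```bash
python3 - <<'E'
import cv2
a=cv2.imread("pics/top0.png");cv2.imwrite("pics/top0c.png",cv2.resize(a[135:245,190:390],None,fx=4,fy=4,interpolation=cv2.INTER_CUBIC))
a=cv2.imread("pics/scene0.png");cv2.imwrite("pics/scene0c.png",cv2.resize(a[130:260,190:390],None,fx=4,fy=4,interpolation=cv2.INTER_CUBIC))
E
```

```text
(no output)
```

View pics/top0c.png

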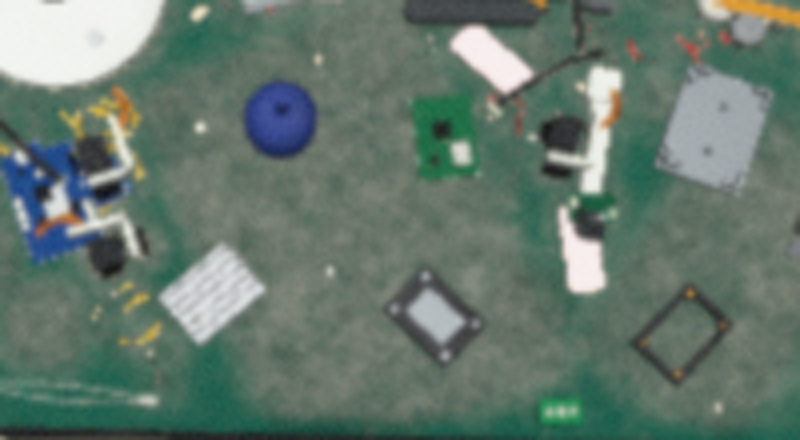

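View pics/scene0c.png

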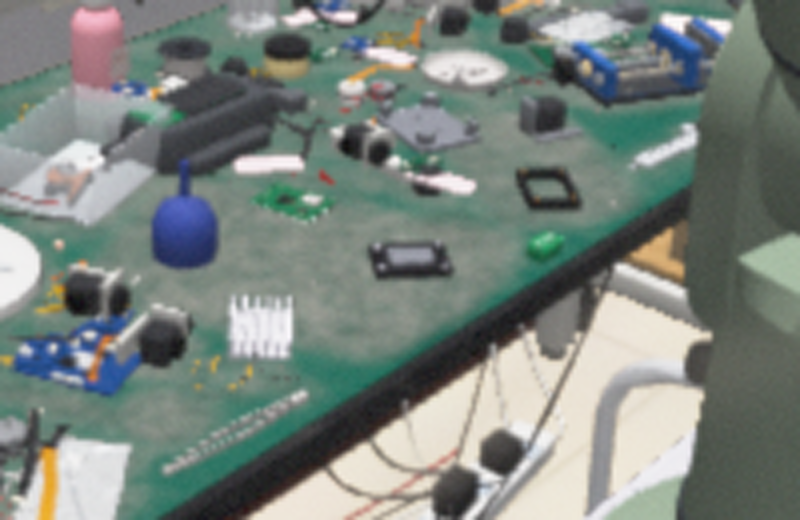

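Candidates, full-image pixels in the top view:
- **Sink:** the bare finned part at (243,208). The purple part at (108,214) is the look-alike and stays.
- **Board:** the green PCB at (301,169). The terminal at (330,238) is too small, and the blue board at (208,185) is clutter.
- **Frame:** the open black rectangle at (360,218).
- **Cover:** the black slab with a grey panel and screws at (298,214). The gimbal is at about (397,192).
- **Nest:** the grey plate with four corner guides at (368,167).

The crops confirm these choices. Next I fit the box outlines in both views.

```bash
cat > h.py <<'E'
import cv2,numpy as np
from scipy.optimize import minimize
np.set_printoptions(precision=4,suppress=True)
def proj(c,P):
    q=(np.atleast_2d(P)-c["T"][:3,3])@c["T"][:3,:3]
    return np.c_[q[:,0]/-q[:,2],q[:,1]/q[:,2]]*c["K"][0,0]+c["K"][:2,2]
def ray(c,uv,z):
    d=c["T"][:3,:3]@np.array([(uv[0]-c["K"][0,2])/c["K"][0,0],-(uv[1]-c["K"][1,2])/c["K"][0,0],-1.])
    t=c["T"][:3,3];return t+d*(z-t[2])/d[2]
def box(x,y,zb,zt,yaw,L,W):
    R=np.array([[np.cos(yaw),-np.sin(yaw)],[np.sin(yaw),np.cos(yaw)]])
    xy=np.array([[1,1],[-1,1],[-1,-1],[1,-1]])*[L/2,W/2]@R.T+[x,y]
    return np.r_[np.c_[xy,[zb]*4],np.c_[xy,[zt]*4]]
def score(c,B,o=.9):
    if "s" not in c: c["s"]=cv2.GaussianBlur(c["image"],(0,0),.6).astype(np.float32)
    h=cv2.convexHull(proj(c,B).astype(np.float32))[:,0]; 
    m=h.mean(0);s=0
    for a,b in zip(h,np.roll(h,-1,0)):
        e=b-a;l=np.hypot(*e)
        if l<4: continue
        n=np.array([e[1],-e[0]])/l
        if n@(a-m)<0:n=-n
        p=a+np.linspace(.08,.92,30)[:,None]*e
        f=lambda q:cv2.remap(c["s"],q[:,0].astype(np.float32),q[:,1].astype(np.float32),cv2.INTER_CUBIC)[:,0].astype(float)
        s+=l*np.linalg.norm((f(p+o*n)-f(p-o*n)).mean(0))
    return s
def fit(cams,x0,h,L,W,zb=0,free=True):
    # params x,y (mm), yaw(deg), zb (mm)
    g=lambda p:-sum(score(c,box(p[0]/1e3,p[1]/1e3,(p[3] if free else zb*1e3)/1e3,(p[3] if free else zb*1e3)/1e3+h,np.radians(p[2]),L,W)) for c in cams)
    best=None
    for dx in(-3,0,3):
        for dy in(-3,0,3):
            s=np.array([x0[0]+dx,x0[1]+dy,x0[2]]+([zb*1e3] if free else []),float)
            r=minimize(g,s,method="Nelder-Mead",options=dict(initial_simplex=np.r_[[s],s+np.diag([3,3,4,4][:len(s)])],xatol=.05,fatol=.01))
            if best is None or r.fun<best.fun:best=r
    return best.x,best.fun
def load(n):
    d=dict(np.load(n));return d
E
cat > fit0.py <<'E'
from h import *
T,S=load("top0.npz"),load("scene0.npz")
crn=dict(sink=([(222,242),(266,289),(203,345),(159,297)],.018),board=([(412,97),(472,95),(480,178),(420,181)],.007),frame=([(689,285),(732,325),(680,383),(632,342)],.012),cover=([(426,272),(481,322),(445,365),(388,312)],.010),nest=([(695,62),(775,92),(738,195),(655,165)],.008))
ov=cv2.resize(T["image"][135:245,190:390],None,fx=4,fy=4,interpolation=cv2.INTER_CUBIC);os=cv2.resize(S["image"][130:260,190:390],None,fx=4,fy=4,interpolation=cv2.INTER_CUBIC)
for k,(c,h) in crn.items():
    P=np.array([ray(T,np.array(q)/4+[190,135],h) for q in c]);m=P.mean(0)
    e=[P[1]-P[0],P[2]-P[1]];l=e[np.argmax([np.hypot(*v[:2]) for v in e])];y0=np.degrees(np.arctan2(l[1],l[0]));y0=(y0+90)%180-90
    L,W=(.084,.066) if k=="nest" else (.062,.045)
    x0=[m[0]*1e3,m[1]*1e3,y0]
    print(k,np.round(x0,1),[np.round(np.hypot(*v[:2])*1e3) for v in e])
    for nm,cs,fr in(("top",[T],0),("scn",[S],0),("both",[T,S],1)):
        p,f=fit(cs,x0,h,L,W,0,fr);print("   ",nm,np.round(p,2),round(f))
    B=box(p[0]/1e3,p[1]/1e3,p[3]/1e3,p[3]/1e3+h,np.radians(p[2]),L,W)
    for c,o,off in((T,ov,[190,135]),(S,os,[190,130])):
        cv2.polylines(o,[np.int32(np.round(cv2.convexHull(((proj(c,B)-off)*4+1.5).astype(np.float32))))],True,(255,0,0),1)
cv2.imwrite("pics/ov.png",cv2.resize(np.vstack([ov[...,::-1],os[...,::-1]]),None,fx=.62,fy=.62,interpolation=cv2.INTER_AREA))
E
python3 fit0.py
```

```text
sink [439.    7.7 -46.7] [np.float64(47.0), np.float64(61.0)]
    top [441.15  10.05 -48.03] -9061
    scn [439.1    3.7  -47.51] -5746
    both [440.13   9.59 -45.8    3.  ] -11971
board [ 560.1 -160.7    5.8] [np.float64(44.0), np.float64(63.0)]
    top [ 563.33 -159.63    9.62] -2619
    scn [ 580.01 -177.2    -8.25] -2730
    both [ 561.56 -158.04    7.11   12.93] -5099
frame [ 418.9 -333.5  -41.6] [np.float64(42.0), np.float64(57.0)]
    top [ 420.2  -332.53  -42.73] -3323
    scn [ 416.22 -335.74  -40.68] -4204
    both [ 416.49 -336.6   -42.44   -0.47] -6670
cover [ 426.2 -153.7   48.6] [np.float64(54.0), np.float64(41.0)]
    top [ 421.46 -146.7    51.64] -2691
    scn [ 425.48 -155.69   46.62] -4201
    both [ 425.86 -154.95   46.61    0.28] -6456
nest [ 572.2 -359.8  -20. ] [np.float64(63.0), np.float64(83.0)]
    top [ 574.51 -359.05  -18.82] -6286
    scn [ 580.32 -358.39   25.58] -2822
    both [ 575.7  -360.16  -18.31   -5.22] -8412
```

View pics/ov.png

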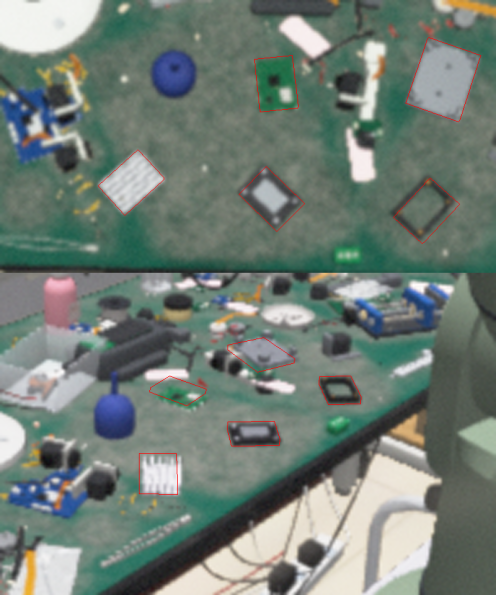

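The overlay shows good fits for the sink, cover, frame and nest. The board's fit in the scene view slid off by about 10 px. I'll triangulate hand-picked corners for heights and check the wrist against the lamp.

```bash
cat > tri.py <<'E'
from h import *
T,S=load("top0.npz"),load("scene0.npz")
def tri(a,b):
    A=[];
    rows=[];rhs=[]
    for c,uv in((T,a),(S,b)):
        o=c["T"][:3,3];d=ray(c,uv,0)-o;d/=np.linalg.norm(d);M=np.eye(3)-np.outer(d,d);rows.append(M);rhs.append(M@o)
    p,r,_,_=np.linalg.lstsq(np.vstack(rows),np.hstack(rhs),rcond=None);return p*1e3,np.sqrt(r)*1e3
for k,a,b in(("sink top",(212,293),(261,312)),("board",(446,138),(293,202)),("frame",(682,334),(549,184)),("cover",(434,318),(411,257)),("nest guide tops N/E/S/W mean",(715,128),(430,120)),("gimbal",None,None)):
    if a: print(k,*tri(np.array(a)/4+[190,135],np.array(b)/4+[190,130]))
print("lamp tip z.3",ray(T,(282,128),.3),ray(T,(275,118),.3),"gimbal",ray(T,(397,191),.03))
for z in np.arange(.24,.66,.06):print(round(z,2),proj(S,[.139,.609,z])[0],405.65/ -((np.array([.139,.609,z])-S["T"][:3,3])@S["T"][:3,2]))
for k,x0,h in(("board",[561,-159.5,6],.007),):
    for zb in(-.003,0,.003):
      p,f=fit([T],x0,h,.062,.045,zb,False);print(k,zb,p,f)
      p,f=fit([S],x0,h,.062,.045,zb,False);print(k,zb,p,f)
E
python3 tri.py
```

```text
sink top [437.2141   6.8525  20.8529] [2.7313]
board [ 558.9527 -162.5387    2.6071] [3.1335]
frame [ 416.2197 -334.7849    9.7021] [4.4508]
cover [ 424.3118 -154.7259    6.869 ] [3.4307]
nest guide tops N/E/S/W mean [ 568.5327 -360.6072   11.1384] [5.4066]
lamp tip z.3 [ 0.5973 -0.0836  0.3   ] [ 0.6213 -0.0666  0.3   ] gimbal [ 0.499  -0.4347  0.03  ]
0.24 [107.3763 325.0256] 765.2713262740441
0.3 [ 99.4835 290.7694] 810.902816458105
0.36 [ 90.5898 252.1689] 862.3211816649035
0.42 [ 80.4918 208.3419] 920.7017651927849
0.48 [ 68.9272 158.1495] 987.5613148058573
0.54 [ 55.5515 100.0966] 1064.8916499877314
0.6 [39.9031 32.1797] 1155.3614648691675
0.66 [ 21.349  -48.3487] 1262.6305490399427
board -0.003 [ 563.8796 -159.9739    9.3559] -2623.776121681257
board -0.003 [ 583.8327 -181.4831   -8.8284] -2718.9919339507205
board 0 [ 563.4018 -159.6383    9.7737] -2622.4433063449046
board 0 [ 580.0668 -177.1136   -7.9528] -2729.31201544745
board 0.003 [ 562.8033 -159.3623    9.3677] -2610.1904417464543
board 0.003 [ 561.4627 -167.0378   10.025 ] -1975.3216352817424
```

Triangulated heights agree with the text to about 3 mm: sink top 21, board 3, frame 10, cover 7, nest about 11. All points are within reach. I'll go above the sink first, set to squeeze its long side so it centres mechanically.

>>> jog_arm --pt "301 -600 -60 -124 85" --pt "301 -600 -60 -124 85" --pt "301 -600 -60 -124 85" --pt "301 -600 -60 -124 85" --pt "301 -600 -60 -124 85" --pt "301 -600 -60 -124 85" --pt "301 -600 -60 -124 85" --pt "301 -600 -60 -124 85" --pt "301 -600 -60 -124 85" --pt "301 -600 -60 -124 85" --pt "301 -600 -60 -124 85" --pt "301 -600 -60 -124 85" --pt "301 -600 -60 -124 85" --pt "301 -600 -60 -124 85" --pt "301 -600 -60 -124 85" --pt "301 -600 -120 -124 85" --pt "301 -600 -120 -124 85" --pt "301 -600 -120 -124 85" --pt "301 -600 -120 -124 85" --newtons 20

```text
time_s: 2.48
ee_pos: [0.4405, 0.0096, 0.124]
tool_rot: [3.141, -0.002, 0.754]
ft_force: [0.2, -0.1, 0.0]
gripper_width: 0.085
finger_force: 0.0
```

```bash
cat > snap.py <<'E'
import sys
from workcell import arm,get_image
from h import *
tag=sys.argv[1]
for n in("scene","top"):
    d=get_image(n);np.savez(f"{n}{tag}.npz",image=d["image"],K=d["intrinsics"],T=d["T"])
s=arm.read_state();print(s["time_s"],s["ee_pos"],np.degrees(s["tool_rot"]),s["gripper_width"],s["joint_positions"])
a=load(f"top{tag}.npz")["image"][60:245,160:400];b=load(f"scene{tag}.npz")["image"][70:280,150:400]
cv2.imwrite(f"pics/both{tag}.png",np.vstack([cv2.resize(x,(480,300),interpolation=cv2.INTER_CUBIC) for x in(a,b)])[...,::-1])
E
python3 snap.py 1
```

```text
2.575 [0.4404 0.0097 0.1236] [179.9543  -0.1187  43.202 ] 0.08500441228312056 [-0.5547  0.4895  0.5191  2.1939 -0.4562  0.5596 -0.5108]
```

View pics/both1.png

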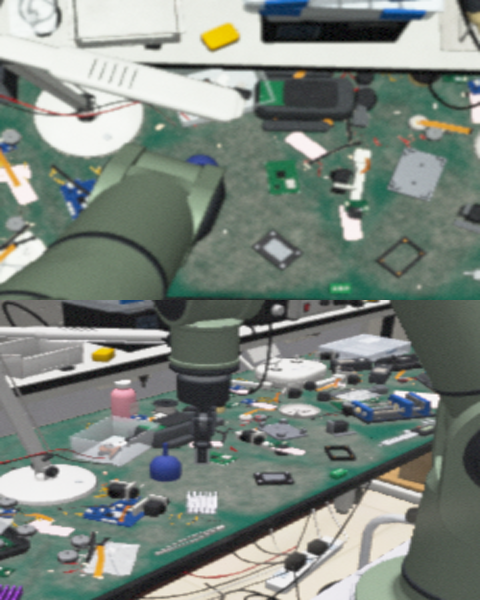

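The top view shows the wrist is compact, half-width about 60 mm, and clear of the lamp. The scene view shows the gripper over the sink. Now I squeeze the long ends, then turn and grip the short side.

>>> jog_arm --pt "0 0 -60 0 85" --pt "0 0 -107 0 85" --pt "0 0 -107 0 85" --pt "0 0 -107 0 85" --pt "0 0 -107 0 50" --pt "0 0 -107 0 50" --pt "0 0 -107 0 50" --pt "0 0 -107 0 50" --pt "0 0 -107 0 50" --newtons 20

```text
time_s: 3.7
ee_pos: [0.4407, 0.0098, 0.0168]
tool_rot: [3.14, -0.002, 0.754]
ft_force: [-1.4, 0.3, 17.6]
gripper_width: 0.061
finger_force: 18.6
```

>>> jog_arm --pt "0 0 0 0 85" --pt "0 0 0 0 85" --pt "0 0 0 0 85" --pt "0 0 0 0 85" --pt "0 0 30 0 85" --pt "0 0 30 90 85" --pt "0 0 30 90 85" --pt "0 0 30 90 85" --pt "0 0 30 90 85" --pt "0 0 30 90 85" --pt "0 0 30 90 75" --pt "0 0 30 90 70" --pt "0 0 30 90 70" --pt "0 0 30 90 70" --pt "0 0 30 90 70" --pt "0 0 30 90 70" --pt "0 0 0 90 70" --pt "0 0 0 90 70" --pt "0 0 0 90 70"

```text
time_s: 6.08
ee_pos: [0.4398, 0.0094, 0.0158]
tool_rot: [-3.141, -0.0, 2.324]
ft_force: [0.5, 0.5, 0.4]
gripper_width: 0.0701
finger_force: 0.0
```

>>> jog_arm --pt "0 0 0 0 30" --pt "0 0 0 0 30" --pt "0 0 0 0 30" --pt "0 0 0 0 30" --pt "0 0 0 0 30" --pt "0 0 0 0 30" --newtons 40

```text
time_s: 6.82
ee_pos: [0.4401, 0.0094, 0.0161]
tool_rot: [3.141, 0.001, 2.324]
ft_force: [-2.2, 1.1, 13.6]
gripper_width: 0.044
finger_force: 38.9
```

```bash
cat > nest.py <<'E'
from h import *
T,S=load("top0.npz"),load("scene0.npz");T1,S1=load("top1.npz"),load("scene1.npz")
p=[573.5,-359.5,-19]
def loc(cs,p0,h,L,W,o):
    g=lambda p:-sum(score(c,box(p[0]/1e3,p[1]/1e3,0,h,np.radians(p[2]),L,W),o) for c in cs)
    s=np.array(p0,float);r=minimize(g,s,method="Nelder-Mead",options=dict(initial_simplex=np.r_[[s],s+np.diag([2,2,2])],xatol=.05,fatol=.01));return r.x,r.fun
for o in(.6,.9,1.3):
    for cs,n in(([T],"top"),([T1],"top1"),([S],"scn"),([S1],"scn1"),([T,T1,S,S1],"all")):
        r=loc(cs,p,.008,.084,.066,o);print(o,n,r[0].round(2),round(r[1]))
def draw(c,u0,v0,w,f,p):
    im=cv2.resize(c["image"][v0:v0+w,u0:u0+w],None,fx=f,fy=f,interpolation=cv2.INTER_CUBIC)
    def pl(P): cv2.polylines(im,[np.int32(np.round(((proj(c,P)-[u0,v0])*f+(f-1)/2)*8))],True,(255,0,0),1,cv2.LINE_AA,3)
    B=box(p[0]/1e3,p[1]/1e3,0,.008,np.radians(p[2]),.084,.066);pl(B[4:]);pl(B[:4])
    pl(box(p[0]/1e3,p[1]/1e3,0,.02,np.radians(p[2]),.078,.061)[4:])
    return im
q=[573.5,-359.5,-19]
cv2.imwrite("pics/nest.png",np.hstack([draw(T,345,145,44,9,q),draw(S,276,142,44,9,q)])[...,::-1])
E
python3 nest.py
```

```text
0.6 top [ 574.55 -359.06  -19.21] -4516
0.6 top1 [ 574.34 -359.01  -19.25] -4697
0.6 scn [ 580.14 -363.45  -22.41] -1428
0.6 scn1 [ 580.53 -363.25  -22.79] -1426
0.6 all [ 574.31 -359.24  -19.91] -11369
0.9 top [ 574.4  -359.03  -19.19] -6274
0.9 top1 [ 574.4  -359.09  -19.38] -6532
0.9 scn [ 581.44 -363.76  -24.71] -1856
0.9 scn1 [ 581.18 -363.34  -24.52] -1819
0.9 all [ 574.49 -359.31  -19.8 ] -15787
1.3 top [ 574.32 -359.06  -18.82] -7953
1.3 top1 [ 574.43 -359.27  -18.82] -8280
1.3 scn [ 580.65 -359.02   26.65] -3688
1.3 scn1 [ 581.53 -356.82    7.83] -3328
1.3 all [ 574.57 -359.32  -19.78] -19988
```

View pics/nest.png

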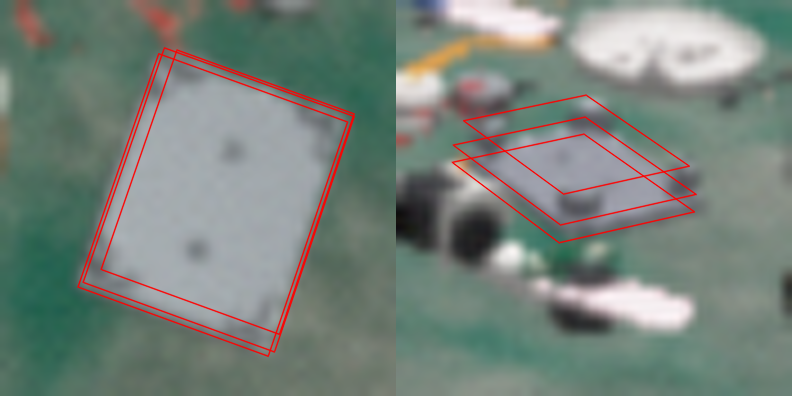

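The nest view shows the top fit is tight, with the plate corners on the outline. The scene overlay sits about 1 px too far down and left, which is camera bias. The gripped sink's pose is now known mechanically, so I'll measure the scene bias from it.

```bash
python3 snap.py 2; cat > bias.py <<'E'
from h import *
S=load("scene2.npz");S0=load("scene0.npz")
ref=proj(S,[.4401,.0095,.018])[0];print(ref)
g=lambda p,c:-score(c,box(p[0]/1e3,p[1]/1e3,0,.018,np.radians(-46.8),.062,.045))
for c in(S,S0):
    r=minimize(g,[440,8],args=(c,),method="Nelder-Mead",options=dict(initial_simplex=[[440,8],[443,8],[440,11]]));print(r.x,r.fun)
def draw(c,u0,v0,w,f):
    im=cv2.resize(c["image"][v0:v0+w,u0:u0+w],None,fx=f,fy=f,interpolation=cv2.INTER_CUBIC)
    B=box(.4401,.0095,0,.018,np.radians(-46.8),.062,.045)
    for P in(B[:4],B[4:]):cv2.polylines(im,[np.int32(np.round(((proj(c,P)-[u0,v0])*f+(f-1)/2)*8))],True,(255,0,0),1,cv2.LINE_AA,3)
    return im
cv2.imwrite("pics/bias.png",np.hstack([draw(S,235,190,44,9),draw(S0,235,190,44,9)])[...,::-1])
E
python3 bias.py
```

```text
6.925 [0.4401 0.0094 0.0162] [179.9446   0.0408 133.1612] 0.04364076087546197 [-0.1535  0.6598 -0.0035  2.2143  0.0083  0.2663  0.589 ]
[253.2634 208.6896]
[441.585   4.718] -5954.091972881466
[438.6427   4.1882] -5739.201677876504
```

View pics/bias.png

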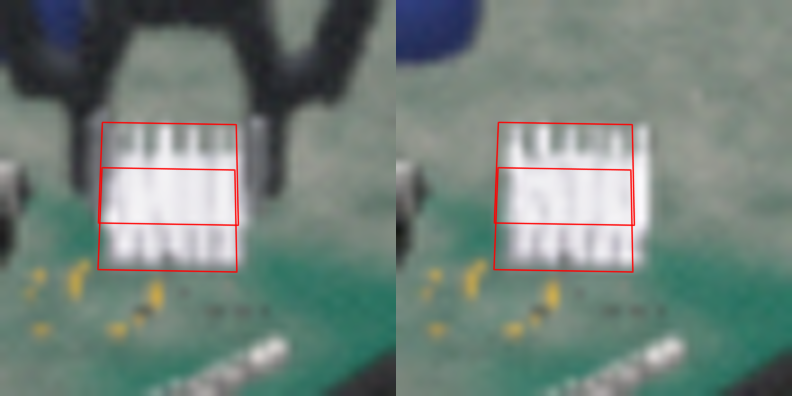

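The scene camera is biased by about (+1, −5) mm, and the top camera by about (+3, +2). The corrected nest centre is about (572, −360) with yaw −19.2°. Next I lift and carry the sink to a hover there.

>>> jog_arm --pt "0 0 50 0 30" --pt "0 0 95 0 30" --pt "0 -50 95 0 30" --pt "0 -100 95 5 30" --pt "10 -150 95 10 30" --pt "40 -200 95 15 30" --pt "70 -250 95 20 30" --pt "100 -300 95 25 30" --pt "132 -350 95 27.6 30" --pt "132 -369.5 80 27.6 30" --pt "132 -369.5 45 27.6 30" --pt "132 -369.5 45 27.6 30" --pt "132 -369.5 45 27.6 30" --pt "132 -369.5 45 27.6 30"

```text
time_s: 8.68
ee_pos: [0.5724, -0.3601, 0.0619]
tool_rot: [-3.141, 0.002, 2.806]
ft_force: [0.1, -0.6, 0.4]
gripper_width: 0.0436
finger_force: 42.9
```

```bash
python3 snap.py 3; python3 - <<'E'
from h import *
S=load("scene3.npz")
im=cv2.resize(S["image"][120:180,262:342],None,fx=8,fy=8,interpolation=cv2.INTER_CUBIC)
cv2.imwrite("pics/hov.png",im[...,::-1])
E
```

```text
8.775 [ 0.5722 -0.3601  0.0615] [-179.9816    0.0813  160.788 ] 0.04372468826716464 [ 0.5583  0.8134 -0.1346  1.5683  0.1411  0.7679  1.5993]
```

View pics/hov.png

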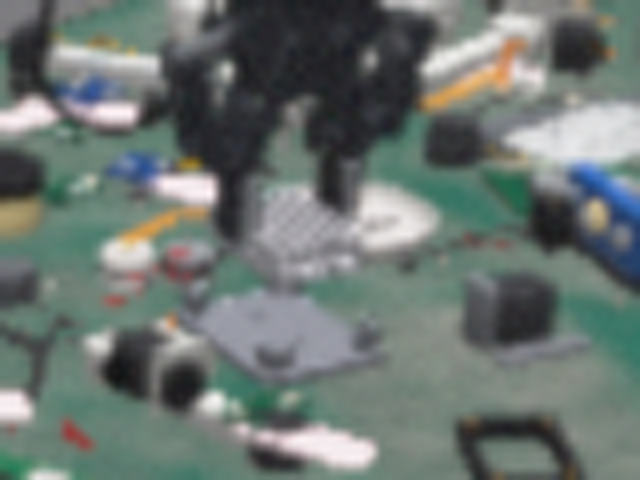

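```bash
python3 - <<'E'
from h import *
S=load("scene3.npz");a=np.radians(-19.2)
f=lambda P:((proj(S,P)-[262,120])*8+3.5).round(0)
for n,B in(("sink",box(.5722,-.3601,.0455,.0635,a,.062,.045)),("plate",box(.572,-.360,0,.008,a,.084,.066)),("guides",box(.572,-.36,.008,.02,a,.078,.061))):
    P=f(B);print(n,"bot",P[:4].tolist(),"top",P[4:].tolist())
E
```

```text
sink bot [[201.0, 237.0], [273.0, 287.0], [356.0, 270.0], [282.0, 220.0]] top [[203.0, 201.0], [275.0, 251.0], [359.0, 234.0], [285.0, 185.0]]
plate bot [[165.0, 320.0], [259.0, 392.0], [380.0, 365.0], [282.0, 295.0]] top [[166.0, 305.0], [261.0, 376.0], [381.0, 349.0], [283.0, 280.0]]
guides bot [[173.0, 307.0], [262.0, 372.0], [373.0, 348.0], [282.0, 284.0]] top [[175.0, 283.0], [263.0, 349.0], [375.0, 324.0], [284.0, 261.0]]
```

>>> jog_arm --pt "-1 -1 0 0 30" --pt "-1 -1 -15 0 30" --pt "-1 -1 -22 0 30" --pt "-1 -1 -27 0 30" --pt "-1 -1 -31 0 30" --pt "-1 -1 -31 0 30"

```text
time_s: 9.52
ee_pos: [0.5706, -0.3611, 0.029]
tool_rot: [3.142, -0.0, 2.806]
ft_force: [-0.0, 0.2, 0.5]
gripper_width: 0.044
finger_force: 43.0
```

The sink is past the guide tops with no contact force. Down to the floor.

>>> jog_arm --pt "0 0 -4 0 30" --pt "0 0 -6 0 30" --pt "0 0 -7 0 30" --pt "0 0 -7 0 30"

```text
time_s: 10.02
ee_pos: [0.5709, -0.3612, 0.0242]
tool_rot: [-3.141, 0.0, 2.806]
ft_force: [-10.8, 7.0, 30.8]
gripper_width: 0.0439
finger_force: 46.3
```

>>> jog_arm --pt "0 0 -5.5 0 30" --pt "0 0 -5.5 0 30"

```text
time_s: 10.28
ee_pos: [0.5726, -0.3619, 0.0199]
tool_rot: [-3.141, 0.005, 2.806]
ft_force: [-5.6, 4.4, 37.3]
gripper_width: 0.0437
finger_force: 55.1
```

>>> jog_arm --pt "0 0 0 0 62" --pt "0 0 0 0 62" --pt "0 0 0 0 62" --pt "0 0 0 0 62" --pt "0 0 50 0 62" --pt "0 0 90 0 62" --pt "-60 0 90 0 70" --pt "-120 20 90 0 85" --pt "-120 20 90 0 85"

```text
time_s: 11.4
ee_pos: [0.4459, -0.3403, 0.1067]
tool_rot: [-3.141, -0.004, 2.804]
ft_force: [0.8, -0.2, 0.7]
gripper_width: 0.0849
finger_force: 0.0
```

```bash
python3 snap.py 4; python3 - <<'E'
from h import *
T,S=load("top4.npz"),load("scene4.npz")
a=cv2.resize(T["image"][130:245,270:405],None,fx=5,fy=5,interpolation=cv2.INTER_CUBIC)
cv2.imwrite("pics/t4.png",a[...,::-1])
E
```

```text
11.5 [ 0.4508 -0.3414  0.1072] [-179.9889    0.0473  160.7517] 0.08505268605096528 [ 0.6517  0.6095 -0.1513  1.8628  0.138   0.6785  1.6546]
```

View pics/t4.png

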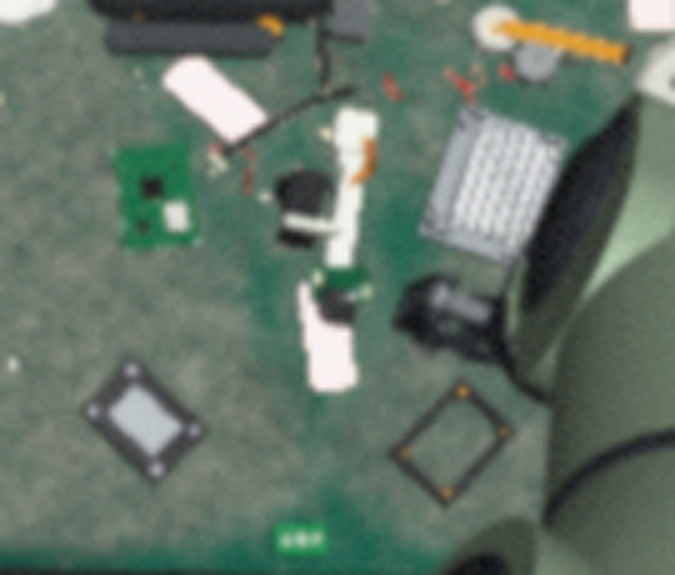

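The sink is seated in the nest at about crop (495,185), with parallax to the right as expected. I'll fit it against the nest, and refit the board.

```bash
cat > f4.py <<'E'
from h import *
T,S=load("top4.npz"),load("scene4.npz")
def loc(cs,p0,zb,h,o=.9,free=3,L=.062,W=.045):
    g=lambda p:-sum(score(c,box(p[0]/1e3,p[1]/1e3,zb,zb+h,np.radians(p[2]),L,W),o) for c in cs)
    s=np.array(p0,float);r=minimize(g,s,method="Nelder-Mead",options=dict(initial_simplex=np.r_[[s],s+np.diag([2,2,2])],xatol=.05,fatol=.01));return r.x.round(2),round(r.fun)
if __name__=="__main__":
  for o in(.6,.9,1.3):
    print("sink",loc([T],[573.5,-360,-19.2],.008,.018,o),loc([S],[573.5,-364,-19.2],.008,.018,o),"board",loc([T],[562,-160,6],0,.007,o),loc([S],[560,-165,8],0,.007,o))
    print("frame",loc([T],[420,-333,-42],0,.012,o),loc([S],[417,-336,-42],0,.012,o),"cover",loc([T],[426,-153,47],0,.01,o),loc([S],[425,-155,47],0,.01,o))
E
python3 f4.py
```

```text
sink (array([ 575.17, -364.14,  -19.8 ]), -4792) (array([ 570.17, -364.71,  -25.31]), -1616) board (array([ 563.16, -159.4 ,    9.77]), -1920) (array([ 565.27, -170.64,    8.95]), -1378)
frame (array([ 420.17, -332.49,  -42.13]), -2547) (array([ 416.28, -335.92,  -40.69]), -2922) cover (array([ 428.1 , -152.61,   47.03]), -1989) (array([ 425.29, -155.67,   47.13]), -3018)
sink (array([ 574.96, -364.11,  -19.91]), -6691) (array([ 570.45, -364.89,  -25.4 ]), -2217) board (array([ 563.37, -159.57,    9.47]), -2697) (array([ 564.53, -170.84,   10.22]), -1936)
frame (array([ 420.12, -332.53,  -42.05]), -3416) (array([ 415.87, -335.44,  -40.7 ]), -4091) cover (array([ 428.17, -152.36,   47.03]), -2649) (array([ 425.35, -155.56,   47.1 ]), -4118)
sink (array([ 574.48, -364.25,  -21.68]), -8554) (array([ 569.62, -364.49,  -25.06]), -2758) board (array([ 563.13, -159.8 ,   10.13]), -3473) (array([ 563.49, -171.64,   14.41]), -2560)
frame (array([ 419.94, -332.48,  -42.32]), -3991) (array([ 416.82, -336.14,  -39.79]), -5199) cover (array([ 427.9 , -152.85,   46.56]), -3112) (array([ 425.86, -155.39,   49.71]), -4928)
```

```bash
python3 - <<'E'
from h import *
T=load("top4.npz")
print("t4 TCP 450,-341,107")
for z in(.35,.42,.48,.54):
    print(z,[(ray(T,(270+u/5,130+v/5),z)[:2]*1e3-[450.8,-341.4]).round() for u,v in((640,90),(525,260),(520,370),(600,230))])
T=load("top1.npz");print("t1 TCP 440,10,124")
for z in(.35,.42,.48,.54):
    print(z,[(ray(T,(160+u/2,60+v/1.62),z)[:2]*1e3-[440.4,9.7]).round() for u,v in((220,175),(128,145),(205,230))])
E
```

```text
t4 TCP 450,-341,107
0.35 [array([92., -1.]), array([13., 52.]), array([-36.,  55.]), array([28., 18.])]
0.42 [array([74., 21.]), array([ 0., 70.]), array([-46.,  73.]), array([14., 39.])]
0.48 [array([58., 39.]), array([-11.,  85.]), array([-54.,  88.]), array([ 2., 56.])]
0.54 [array([43., 57.]), array([-22., 101.]), array([-63., 103.]), array([-10.,  73.])]
t1 TCP 440,10,124
0.35 [array([ 49., -65.]), array([89., 39.]), array([-28., -50.])]
0.42 [array([ 34., -62.]), array([71., 34.]), array([-37., -48.])]
0.48 [array([ 22., -60.]), array([57., 31.]), array([-46., -47.])]
0.54 [array([  9., -58.]), array([42., 27.]), array([-54., -46.])]
```

The wrist joint reaches about 75 mm around the tool axis. With the lamp head corner at (0.58, −0.09), gripping the board at its centre would be marginal. I'll grip it 18 mm toward the robot, slide it clear, then centre it there.

>>> jog_arm --pt "0 60 0 10 75" --pt "0 120 0 20 75" --pt "20 141 0 28.7 75" --pt "60 165 -20 28.7 75" --pt "92 177 -57 28.7 75" --pt "92 177 -57 28.7 75" --pt "92 177 -57 28.7 75" --pt "92 177 -80 28.7 75" --pt "92 177 -90 28.7 75" --pt "92 177 -94 28.7 75" --pt "92 177 -94 28.7 75" --newtons 25

```text
time_s: 12.88
ee_pos: [0.5429, -0.1643, 0.0133]
tool_rot: [-3.141, 0.0, -2.976]
ft_force: [0.2, 0.1, 0.0]
gripper_width: 0.0749
finger_force: 0.0
```

>>> jog_arm --pt "0 0 0 0 60" --pt "0 0 0 0 35" --pt "0 0 0 0 35" --pt "0 0 0 0 35" --pt "0 0 0 0 35" --pt "0 0 0 0 35" --newtons 25

```text
time_s: 13.62
ee_pos: [0.543, -0.1642, 0.0134]
tool_rot: [-3.141, 0.001, -2.976]
ft_force: [-2.0, 0.2, 7.9]
gripper_width: 0.0438
finger_force: 24.3
```

The board is gripped. I lift it 6 mm, slide it clear, release, and set up the long-side squeeze.

>>> jog_arm --pt "0 0 6 0 35" --pt "-20 -1.5 6 0 35" --pt "-40 -3 6 0 35" --pt "-40 -3 6 0 35" --pt "-40 -3 1 0 35" --pt "-40 -3 0 0 35" --pt "-40 -3 0 0 35"

```text
time_s: 14.5
ee_pos: [0.5037, -0.1671, 0.0133]
tool_rot: [-3.141, 0.001, -2.976]
ft_force: [-3.4, -0.1, 17.4]
gripper_width: 0.0437
finger_force: 27.7
```

>>> jog_arm --pt "0 0 0 0 65" --pt "0 0 0 0 65" --pt "0 0 0 0 65" --pt "0 0 0 0 65" --pt "0 0 30 0 80" --pt "17.7 3 30 -90 80" --pt "17.7 3 30 -90 80" --pt "17.7 3 30 -90 80" --pt "17.7 3 30 -90 80" --pt "17.7 3 30 -90 80" --pt "17.7 3 30 -90 80" --pt "17.7 3 30 -90 80" --pt "17.7 3 30 -90 80" --pt "17.7 3 30 -90 80" --pt "17.7 3 10 -90 80" --pt "17.7 3 0 -90 78" --pt "17.7 3 0 -90 78" --pt "17.7 3 0 -90 78"

```text
time_s: 16.75
ee_pos: [0.5206, -0.1643, 0.0132]
tool_rot: [3.141, 0.0, 1.736]
ft_force: [0.3, 0.6, 0.1]
gripper_width: 0.0779
finger_force: 0.0
```

>>> jog_arm --pt "0 0 0 0 68" --pt "0 0 0 0 68" --pt "0 0 -1 0 68" --pt "0 0 -2 0 68" --pt "0 0 -2 0 68" --newtons 20

```text
time_s: 17.38
ee_pos: [0.5204, -0.1641, 0.0107]
tool_rot: [-3.141, -0.0, 1.736]
ft_force: [0.2, 0.2, 0.7]
gripper_width: 0.068
finger_force: 0.0
```

>>> jog_arm --pt "0 0 -1 0 68" --pt "0 0 -2 0 68" --pt "0 0 -2 0 68"

```text
time_s: 17.75
ee_pos: [0.5203, -0.1641, 0.0087]
tool_rot: [-3.141, -0.0, 1.736]
ft_force: [0.3, 0.2, -0.3]
gripper_width: 0.0679
finger_force: 0.0
```

>>> jog_arm --pt "0 0 0 0 50" --pt "0 0 0 0 50" --pt "0 0 0 0 50" --pt "0 0 0 0 50" --newtons 20

```text
time_s: 18.25
ee_pos: [0.5204, -0.1641, 0.0089]
tool_rot: [3.142, -0.0, 1.736]
ft_force: [-1.3, 0.6, 5.5]
gripper_width: 0.0611
finger_force: 21.3
```

>>> jog_arm --pt "0 0 0 0 80" --pt "0 0 0 0 80" --pt "0 0 0 0 80" --pt "0 0 30 0 80" --pt "0 0 30 90 80" --pt "0 0 30 90 70" --pt "0 0 30 90 65" --pt "0 0 30 90 65" --pt "0 0 30 90 65" --pt "0 0 30 90 65" --pt "0 0 30 90 65" --pt "0 0 30 90 65" --pt "0 0 30 90 60" --pt "0 0 30 90 60" --pt "0 0 8 90 60" --pt "0 0 2 90 60" --pt "0 0 2 90 60"

```text
time_s: 20.38
ee_pos: [0.5203, -0.1639, 0.0107]
tool_rot: [3.141, -0.001, -2.977]
ft_force: [-0.2, 0.3, 0.3]
gripper_width: 0.0599
finger_force: 0.0
```

>>> jog_arm --pt "0 0 0 0 35" --pt "0 0 0 0 35" --pt "0 0 0 0 35" --pt "0 0 0 0 35" --pt "0 0 0 0 35" --newtons 30

```text
time_s: 21.0
ee_pos: [0.5207, -0.1641, 0.0115]
tool_rot: [-3.141, 0.001, -2.977]
ft_force: [-1.9, 1.6, 7.3]
gripper_width: 0.0437
finger_force: 30.5
```

```bash
python3 snap.py 5; python3 - <<'E'
from h import *
from f4 import loc
T,S=load("top5.npz"),load("scene5.npz")
for o in(.6,.9,1.3):
    print("nest",loc([T],[574,-359,-19.2],0,.008,o,L=.084,W=.066),"sink",loc([T],[574.5,-361,-19.2],.008,.018,o),loc([T],[574.5,-364,-19.2],.008,.018,o),loc([S],[572,-364,-19.2],.008,.018,o))
    print("board(hidden?)",loc([S],[521,-168,9.5],0,.007,o))
def dr(im,c,B,u0,v0,f,col):
    for P in(B[:4],B[4:]):cv2.polylines(im,[np.int32(np.round(((proj(c,P)-[u0,v0])*f+(f-1)/2)*8))],True,col,1,cv2.LINE_AA,3)
ims=[]
for c,u0,v0 in((T,348,146),(S,279,143)):
    im=cv2.resize(c["image"][v0:v0+40,u0:u0+40],None,fx=10,fy=10,interpolation=cv2.INTER_CUBIC)
    o=(2,1.5) if c is T else (1,-4.5)
    q=np.array([572+o[0],-361.5+o[1]])/1e3
    dr(im,c,box(*q,.008,.026,np.radians(-19.2),.062,.045),u0,v0,10,(255,0,0))
    ims.append(im)
cv2.imwrite("pics/n5.png",np.hstack(ims)[...,::-1])
E
```

```text
21.1 [ 0.5207 -0.1642  0.0115] [-179.9784    0.0369 -170.5459] 0.04372426893432345 [ 0.3555  0.7543 -0.2195  1.9372  0.3268  0.4835  1.6387]
nest (array([ 573.92, -358.35,  -18.82]), -3540) sink (array([ 576.27, -364.36,  -18.45]), -4090) (array([ 576.33, -364.31,  -18.74]), -4089) (array([ 572.08, -363.72,  -14.  ]), -1718)
board(hidden?) (array([ 518.92, -168.96,   21.05]), -1706)
nest (array([ 573.6 , -358.08,  -18.25]), -4991) sink (array([ 576.04, -364.29,  -18.34]), -5666) (array([ 576.09, -364.35,  -18.42]), -5670) (array([ 571.74, -363.72,  -18.34]), -2337)
board(hidden?) (array([ 519.16, -168.58,   20.02]), -2460)
nest (array([ 573.45, -358.14,  -18.48]), -6501) sink (array([ 575.87, -364.19,  -18.54]), -7163) (array([ 575.72, -364.32,  -18.43]), -7166) (array([ 570.74, -363.47,  -20.37]), -2925)
board(hidden?) (array([ 518.5 , -168.18,   20.68]), -3313)
```

View pics/n5.png

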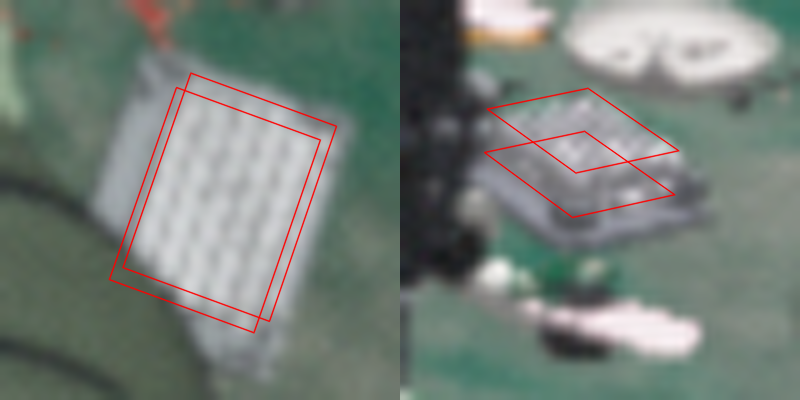

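The fits put the sink about (+2, −5) mm off the nest centre, against the +x'/−y' guides. The light lateral force during lowering points the same way. I'll leave the centred board here and re-centre the sink mechanically, squeezing above the guides.

>>> jog_arm --pt "0 0 0 0 65" --pt "0 0 0 0 65" --pt "0 0 0 0 65" --pt "0 0 40 0 70" --pt "0 -40 70 -10 85" --pt "10 -90 70 -20 85" --pt "30 -140 70 -40 85" --pt "48.8 -194.4 70 -118.7 85" --pt "48.8 -194.4 70 -118.7 85" --pt "48.8 -194.4 70 -118.7 85" --pt "48.8 -194.4 70 -118.7 85" --pt "48.8 -194.4 70 -118.7 85" --pt "48.8 -194.4 70 -118.7 85" --pt "48.8 -194.4 70 -118.7 85" --pt "48.8 -194.4 70 -118.7 85" --pt "48.8 -194.4 40 -118.7 85" --pt "48.8 -194.4 22 -118.7 80" --pt "48.8 -194.4 18 -118.7 78" --pt "48.8 -194.4 18 -118.7 78"

```text
time_s: 23.48
ee_pos: [0.5693, -0.3587, 0.029]
tool_rot: [3.142, -0.0, 1.236]
ft_force: [1.0, -0.0, 0.3]
gripper_width: 0.0779
finger_force: 0.0
```

>>> jog_arm --pt "0 0 0 0 68" --pt "0 0 0 0 50" --pt "0 0 0 0 50" --pt "0 0 0 0 50" --pt "0 0 0 0 50" --newtons 20

```text
time_s: 24.1
ee_pos: [0.5696, -0.3589, 0.03]
tool_rot: [3.14, 0.0, 1.235]
ft_force: [-2.3, 1.3, 8.2]
gripper_width: 0.0593
finger_force: 19.9
```

>>> jog_arm --pt "0 0 0 0 70" --pt "0 0 0 0 70" --pt "0 0 -2 0 70" --pt "0 0 -3 0 70" --pt "0 0 -3 0 70" --pt "0 0 -3 0 50" --pt "0 0 -3 0 50" --pt "0 0 -3 0 50" --pt "0 0 -3 0 50" --newtons 20

```text
time_s: 25.22
ee_pos: [0.5692, -0.3585, 0.026]
tool_rot: [-3.142, -0.0, 1.235]
ft_force: [-2.5, 0.7, 5.6]
gripper_width: 0.0604
finger_force: 21.1
```

>>> jog_arm --pt "0 0 0 0 75" --pt "0 0 0 0 75" --pt "0 0 0 0 75" --pt "0 0 35 0 75" --pt "0 0 35 90 70" --pt "0 0 35 90 68" --pt "0 0 35 90 68" --pt "0 0 35 90 68" --pt "0 0 35 90 68" --pt "0 0 35 90 68" --pt "0 0 35 90 68" --pt "0 0 35 90 68" --pt "0 0 35 90 68" --pt "0 0 10 90 68" --pt "0 0 -1 90 68" --pt "0 0 -1 90 68" --pt "0 0 -1 90 60" --pt "0 0 -1 90 60"

```text
time_s: 27.48
ee_pos: [0.5696, -0.3587, 0.0255]
tool_rot: [-3.141, 0.001, 2.806]
ft_force: [-0.2, 0.3, -0.3]
gripper_width: 0.0599
finger_force: 0.0
```

>>> jog_arm --pt "0 0 0 0 35" --pt "0 0 0 0 35" --pt "0 0 0 0 35" --pt "0 0 0 0 35" --pt "0 0 0 0 35" --newtons 20

```text
time_s: 28.1
ee_pos: [0.5695, -0.3586, 0.0254]
tool_rot: [-3.141, 0.001, 2.806]
ft_force: [-0.3, 0.4, 5.4]
gripper_width: 0.044
finger_force: 20.4
```

The sink is centred with zero lateral load at (569.5, −358.6). Back to the board.

>>> jog_arm --pt "0 0 0 0 62" --pt "0 0 0 0 62" --pt "0 0 0 0 62" --pt "0 0 50 0 62" --pt "-10 50 60 10 62" --pt "-20 100 60 20 62" --pt "-49 150 60 28.7 62" --pt "-49 194.5 50 28.7 62" --pt "-49 194.5 50 28.7 62" --pt "-49 194.5 10 28.7 62" --pt "-49 194.5 -8 28.7 62" --pt "-49 194.5 -13.8 28.7 62" --pt "-49 194.5 -13.8 28.7 62"

```text
time_s: 29.72
ee_pos: [0.5204, -0.1643, 0.0113]
tool_rot: [-3.141, 0.0, -2.977]
ft_force: [0.8, 1.0, 0.7]
gripper_width: 0.0618
finger_force: 0.0
```

>>> jog_arm --pt "0 0 0 0 35" --pt "0 0 0 0 35" --pt "0 0 0 0 35" --pt "0 0 0 0 35" --pt "0 0 0 0 35" --newtons 30

```text
time_s: 30.35
ee_pos: [0.5207, -0.1643, 0.0121]
tool_rot: [-3.141, 0.001, -2.976]
ft_force: [-0.3, 0.4, 5.6]
gripper_width: 0.044
finger_force: 29.8
```

>>> jog_arm --pt "0 0 50 0 35" --pt "5 -50 70 -10 35" --pt "15 -100 70 -20 35" --pt "30 -150 70 -28.7 35" --pt "48.9 -194.3 65 -28.7 35" --pt "48.9 -194.3 50 -28.7 35" --pt "48.9 -194.3 35 -28.7 35" --pt "48.9 -194.3 30 -28.7 35" --pt "48.9 -194.3 28 -28.7 35" --pt "48.9 -194.3 27 -28.7 35" --pt "48.9 -194.3 27 -28.7 35" --pt "48.9 -194.3 27 -28.7 35"

```text
time_s: 31.85
ee_pos: [0.5693, -0.3583, 0.0383]
tool_rot: [-3.141, 0.0, 2.806]
ft_force: [0.2, 1.1, -0.3]
gripper_width: 0.044
finger_force: 31.5
```

>>> jog_arm --pt "0 0 -0.5 0 35" --pt "0 0 -1 0 35" --pt "0 0 -1 0 35"

```text
time_s: 32.22
ee_pos: [0.5693, -0.3584, 0.038]
tool_rot: [-3.141, 0.001, 2.806]
ft_force: [-4.7, 3.3, 15.0]
gripper_width: 0.0438
finger_force: 33.1
```

Contact is at the expected height, so I release the board and go to the frame's long-side squeeze.

>>> jog_arm --pt "0 0 0 0 58" --pt "0 0 0 0 58" --pt "0 0 0 0 58" --pt "0 0 30 0 62" --pt "-20 0 50 -10 70" --pt "-80 10 50 -30 85" --pt "-140 20 50 -50 85" --pt "-152.5 25.6 40 -112.5 85" --pt "-152.5 25.6 40 -112.5 85" --pt "-152.5 25.6 30 -112.5 85" --pt "-152.5 25.6 20 -112.5 85" --pt "-152.5 25.6 20 -112.5 85" --pt "-152.5 25.6 20 -112.5 85" --pt "-152.5 25.6 20 -112.5 85" --pt "-152.5 25.6 20 -112.5 85" --pt "-152.5 25.6 -10 -112.5 85" --pt "-152.5 25.6 -25.5 -112.5 85" --pt "-152.5 25.6 -25.5 -112.5 80" --pt "-152.5 25.6 -25.5 -112.5 80" --newtons 20

```text
time_s: 34.6
ee_pos: [0.4167, -0.333, 0.012]
tool_rot: [3.141, -0.0, 0.842]
ft_force: [0.1, -0.2, -0.2]
gripper_width: 0.08
finger_force: 0.0
```

>>> jog_arm --pt "0 0 0 0 68" --pt "0 0 0 0 50" --pt "0 0 0 0 50" --pt "0 0 0 0 50" --pt "0 0 0 0 50" --newtons 20

```text
time_s: 35.22
ee_pos: [0.4169, -0.3329, 0.0122]
tool_rot: [3.141, -0.0, 0.842]
ft_force: [-0.9, 1.6, 8.8]
gripper_width: 0.0611
finger_force: 19.9
```

>>> jog_arm --pt "0 0 0 0 80" --pt "0 0 0 0 80" --pt "0 0 0 0 80" --pt "0 0 30 0 80" --pt "0 0 30 90 75" --pt "0 0 30 90 70" --pt "0 0 30 90 65" --pt "0 0 30 90 65" --pt "0 0 30 90 65" --pt "0 0 30 90 65" --pt "0 0 30 90 65" --pt "0 0 30 90 65" --pt "0 0 30 90 62" --pt "0 0 30 90 62" --pt "0 0 8 90 62" --pt "0 0 1 90 62" --pt "0 0 1 90 62"

```text
time_s: 37.35
ee_pos: [0.4164, -0.3325, 0.0122]
tool_rot: [-3.141, -0.001, 2.413]
ft_force: [-0.5, -0.4, 0.0]
gripper_width: 0.0619
finger_force: 0.0
```

>>> jog_arm --pt "0 0 0 0 35" --pt "0 0 0 0 35" --pt "0 0 0 0 35" --pt "0 0 0 0 35" --pt "0 0 0 0 35" --newtons 30

```text
time_s: 37.98
ee_pos: [0.4169, -0.3328, 0.0132]
tool_rot: [3.142, 0.001, 2.413]
ft_force: [-0.8, 1.2, 7.1]
gripper_width: 0.0442
finger_force: 31.0
```

```bash
python3 snap.py 6; python3 - <<'E'
from h import *
T,S=load("top6.npz"),load("scene6.npz")
a=cv2.resize(T["image"][140:225,345:405],(420,595),interpolation=cv2.INTER_CUBIC)
b=cv2.resize(S["image"][135:195,275:335],(380,380),interpolation=cv2.INTER_CUBIC)
b=np.vstack([b,np.zeros((215,380,3),np.uint8)])
cv2.imwrite("pics/p6.png",np.hstack([a,b])[...,::-1])
E
```

```text
38.075 [ 0.4169 -0.3328  0.0132] [179.9962   0.0433 138.2631] 0.04433594646050453 [ 0.6163  0.7347 -0.0735  1.9756  0.1174  0.4345  1.2975]
```

View pics/p6.png

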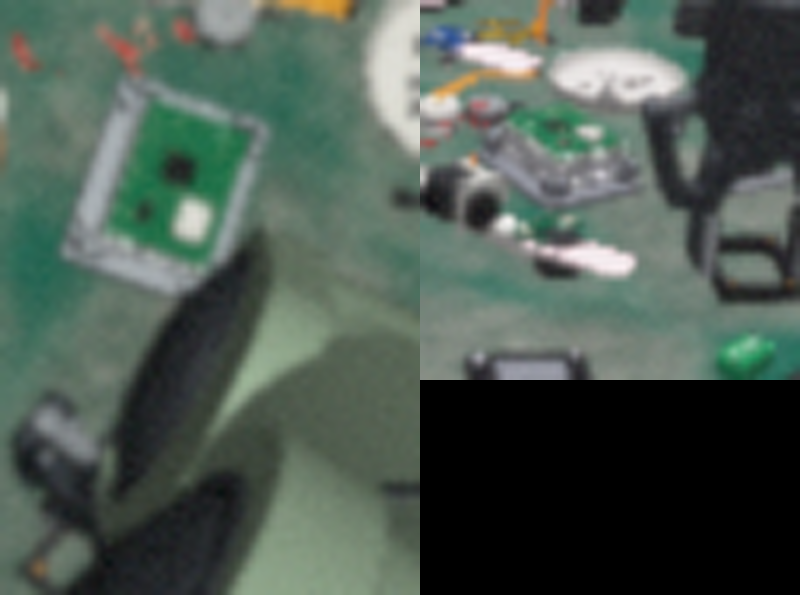

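The board sits squarely on the sink, centred in the nest, and the frame is held. Carrying the frame over.

>>> jog_arm --pt "0 0 50 0 35" --pt "30 0 75 5 35" --pt "80 -10 75 15 35" --pt "130 -20 75 22.5 35" --pt "152.5 -25.7 70 22.5 35" --pt "152.5 -25.7 60 22.5 35" --pt "152.5 -25.7 45 22.5 35" --pt "152.5 -25.7 38 22.5 35" --pt "152.5 -25.7 35 22.5 35" --pt "152.5 -25.7 34 22.5 35" --pt "152.5 -25.7 34 22.5 35" --pt "152.5 -25.7 34 22.5 35"

```text
time_s: 39.58
ee_pos: [0.5693, -0.3585, 0.0468]
tool_rot: [-3.141, 0.0, 2.806]
ft_force: [0.0, 0.3, 0.2]
gripper_width: 0.0441
finger_force: 31.3
```

>>> jog_arm --pt "0 0 -0.5 0 35" --pt "0 0 -1 0 35" --pt "0 0 -1 0 35"

```text
time_s: 39.95
ee_pos: [0.5692, -0.3585, 0.046]
tool_rot: [-3.141, 0.0, 2.806]
ft_force: [-2.4, 1.2, 6.6]
gripper_width: 0.0443
finger_force: 32.1
```

>>> jog_arm --pt "0 0 0 0 58" --pt "0 0 0 0 58" --pt "0 0 0 0 58" --pt "0 0 30 0 62" --pt "-20 20 60 -10 70" --pt "-60 70 60 -20 85" --pt "-100 130 60 -23.8 85" --pt "-144.5 180 50 -23.8 85" --pt "-144.5 205.5 30 -23.8 85" --pt "-144.5 205.5 10 -23.8 85" --pt "-144.5 205.5 0 -23.8 85" --pt "-144.5 205.5 0 -23.8 85" --pt "-144.5 205.5 -25 -23.8 85" --pt "-144.5 205.5 -35 -23.8 85" --pt "-144.5 205.5 -35 -23.8 80" --pt "-144.5 205.5 -35 -23.8 80" --newtons 20

```text
time_s: 41.95
ee_pos: [0.4249, -0.1531, 0.0111]
tool_rot: [3.141, 0.001, 2.39]
ft_force: [0.0, -0.6, -0.0]
gripper_width: 0.0798
finger_force: 0.0
```

>>> jog_arm --pt "0 0 0 0 68" --pt "0 0 0 0 50" --pt "0 0 0 0 50" --pt "0 0 0 0 50" --pt "0 0 0 0 50" --newtons 20

```text
time_s: 42.58
ee_pos: [0.4249, -0.153, 0.0111]
tool_rot: [3.141, 0.001, 2.391]
ft_force: [-2.1, -0.1, 9.9]
gripper_width: 0.0614
finger_force: 19.3
```

>>> jog_arm --pt "0 0 0 0 80" --pt "0 0 0 0 80" --pt "0 0 0 0 80" --pt "0 0 30 0 80" --pt "0 0 30 -90 75" --pt "0 0 30 -90 70" --pt "0 0 30 -90 65" --pt "0 0 30 -90 65" --pt "0 0 30 -90 65" --pt "0 0 30 -90 65" --pt "0 0 30 -90 65" --pt "0 0 30 -90 65" --pt "0 0 30 -90 62" --pt "0 0 30 -90 62" --pt "0 0 8 -90 62" --pt "0 0 1 -90 62" --pt "0 0 1 -90 62"

```text
time_s: 44.7
ee_pos: [0.4243, -0.153, 0.0114]
tool_rot: [-3.141, 0.0, 0.82]
ft_force: [0.1, -0.8, 0.4]
gripper_width: 0.0619
finger_force: 0.0
```

>>> jog_arm --pt "0 0 0 0 35" --pt "0 0 0 0 35" --pt "0 0 0 0 35" --pt "0 0 0 0 35" --pt "0 0 0 0 35" --newtons 30

```text
time_s: 45.32
ee_pos: [0.4247, -0.153, 0.0122]
tool_rot: [3.141, -0.0, 0.82]
ft_force: [-1.6, -0.0, 5.7]
gripper_width: 0.0441
finger_force: 29.9
```

>>> jog_arm --pt "0 0 50 0 35" --pt "20 -30 85 -10 35" --pt "50 -70 90 -20 35" --pt "80 -110 90 -30 35" --pt "110 -150 90 -40 35" --pt "130 -190 90 -50 35" --pt "144.6 -205.5 90 -60 35" --pt "144.6 -205.5 90 -66.2 35" --pt "144.6 -205.5 80 -66.2 35" --pt "144.6 -205.5 65 -66.2 35" --pt "144.6 -205.5 55 -66.2 35" --pt "144.6 -205.5 50 -66.2 35" --pt "144.6 -205.5 47 -66.2 35" --pt "144.6 -205.5 46 -66.2 35" --pt "144.6 -205.5 46 -66.2 35" --pt "144.6 -205.5 46 -66.2 35"

```text
time_s: 47.32
ee_pos: [0.5694, -0.3585, 0.0577]
tool_rot: [3.142, -0.0, -0.335]
ft_force: [-0.2, -0.2, -0.2]
gripper_width: 0.0439
finger_force: 31.9
```

>>> jog_arm --pt "0 0 -0.5 0 35" --pt "0 0 -1 0 35" --pt "0 0 -1 0 35"

```text
time_s: 47.7
ee_pos: [0.5693, -0.3585, 0.0571]
tool_rot: [-3.141, -0.0, -0.336]
ft_force: [-2.4, 2.2, 7.2]
gripper_width: 0.0447
finger_force: 32.7
```

Contact is at the expected 57 mm. I release, rise and clear the view.

>>> jog_arm --pt "0 0 0 0 58" --pt "0 0 0 0 58" --pt "0 0 0 0 58" --pt "0 0 30 0 62" --pt "0 0 70 0 62" --pt "-30 50 90 0 62" --pt "-70 110 90 0 62" --pt "-110 160 90 0 62" --pt "-110 190 90 0 62" --pt "-110 190 90 0 62" --pt "-110 190 90 0 62"

```text
time_s: 49.08
ee_pos: [0.4596, -0.1688, 0.1467]
tool_rot: [3.141, -0.001, -0.335]
ft_force: [-0.6, -1.6, -0.1]
gripper_width: 0.0621
finger_force: 0.0
```

```bash
python3 snap.py 7; python3 - <<'E'
from h import *
T,S=load("top7.npz"),load("scene7.npz")
a=cv2.resize(T["image"][145:195,345:395],(400,400),interpolation=cv2.INTER_CUBIC)
b=cv2.resize(S["image"][130:180,275:325],(400,400),interpolation=cv2.INTER_CUBIC)
cv2.imwrite("pics/p7.png",np.hstack([a,b])[...,::-1])
E
```

```text
49.175 [ 0.4594 -0.1694  0.1465] [179.9706  -0.0251 -19.2849] 0.06209307445763505 [-0.3594  0.61    0.8306  2.0663 -0.6665  0.7524 -1.0144]
```

View pics/p7.png

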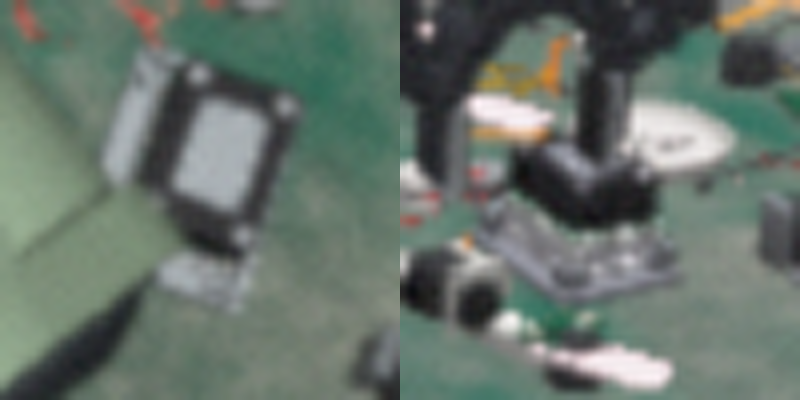

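The final view shows the black cover with its grey panel squarely on the stack, at about (220,150) in the left crop. In the right crop, frame and cover form one even block over the board and sink, with the gripper clear. Handing in.

```bash
python3 -c "
from workcell import arm
print(arm.close_job())"
```

```text
the job is handed in; nothing more can be done
None
```

I stacked sink, board, frame and cover in that order in the nest, released them all and handed the job in at about 49 s, though `close_job()` gave no verdict.

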